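# Raise a ratchet stand four clicks, seat it and load it

## Task

Take the ratchet stand by its square table and draw the column up four clicks of the pawl, no more; then press it back down firmly, with about 20 N, until the fourth tooth sits on the pawl. Then set the steel loading cap, knob up, in the middle of the table and let go. Do not overload the pawl (30 N is too much), and leave the timer, the porous stone and the plain cap where they are.

Things in the scene. Friction and masses are not known exactly. Their poses are not given: they have to be found in the camera images.
- table_top (a point): centre of the top face of the ratchet stand's square aluminium table, 60 x 60 mm, 16 mm thick; z up, x and y along its sides, the pawl's side is -x. Grip it by two opposite sides, with some 40 N. Top at the start 190 to 194 mm above the bench; the travel ends 268 mm above the bench. Under it a collar 36 mm square, 10 mm high, then the column
- column: 24 mm square toothed column and table in one, about 0.35 kg; origin on its axis 190 mm below the table's top. Slides straight up and down in the stand's sleeve with about 6 N of friction, so it stays where it is let go; starts below its first click. Going up, the pull climbs from 8 to 10 N by 4 to 7 N on each tooth's slope and falls back in the last 2 mm before the click; going down, the pawl stops it hard at the next tooth
- stand: the stand: grey base plate 130 x 140 x 12 mm bolted to the bench, with a square steel sleeve 40 mm wide whose top edge is 121 mm above the bench; origin under the base's centre, on the column's axis, z up, front with the pawl at -x
- tooth4 (a point): middle of the flat underside of the fourth of six ratchet teeth, counted from the top, on the column's front (-x) face; moves with the column. The teeth are 5 mm deep, sloped above and flat below, 10 mm from one to the next
- pawl_top (a point): middle of the flat top of the spring pawl's wedge nose, on which a tooth's underside comes to rest; x as for the table
- pawl: the spring pawl, a steel bolt with a black pull knob that slides along x in a dark steel carrier on the front of the sleeve; origin on the column's axis, 2.5 mm below the pawl's top. The carrier is clamped anywhere in 6 mm of height, so the height at which the teeth click differs every time
- cap_knob (a point): centre of the knob of the loose steel loading cap (a 56 mm disc 15 mm high with a knob 24 mm across and 14 mm high on top, 29 mm in all, about 0.35 kg), 22 mm above its underside; z up. The knob can be pinched from above with the fingertips
- loading_cap: the same loading cap; origin at the centre of its underside, z up through the knob
- timer: bystander: flat white timer, 60 x 60 x 18 mm; origin at the centre of its underside
- stone: bystander: porous stone, a plain flat disc 50 mm across, 10 mm thick; origin at the centre of its underside
- plain_cap: bystander: plain flat cylindrical cap without a knob, 50 mm across, 22 mm high; origin at the centre of its underside
Things that resemble listed ones, but are neither listed nor needed, are in the scene too. Leave any blue look-alike of the loading_cap alone.

How it is judged:
By the outcome, as a careful person would: the job done as asked, in the order asked, and still so for the second after the job is handed in, with the robot touching nothing.
It also fails if it takes over 67 s, if anything falls off the work surface, if the arm or the gripper's body presses on something with over 40 N, if the wrist force passes 120 N, or if a joint passes its speed limit or range.

## Robot

A 6-joint arm with a two-finger parallel gripper is mounted at the origin on a cart in front of the work surface, level with it; the furniture and walls round the work are solid. World frame = base frame: x ahead of the robot, y to its left, z up, the work surface at z = 0. Lengths are in mm, angles in degrees, forces in N, time in s.
With the tool pointing down it reaches from about 200 to 875 mm from the base axis. Payload 3.4 kg.
Tool frame: the origin (TCP) lies midway between the tips of the shut fingers; the grasp point (between the pads) lies manip.hold_point_z behind it (manip.hold_point_z is the distance from the TCP to the grasp point, in mm); y points along the fingers, x is the direction in which the jaws open and shut, and the axes are right-handed (so a half turn about y gives the same grasp; the last joint's range is limited). The gripper opens to 94 mm and grips with 3 to 60 N. Pads are 16 mm wide; open, the fingers measure 119 mm over their backs; the gripper's body (75 mm by 177 mm) begins 78 mm behind the grasp point.
Start: joints at [59.588, 15.808, 86.224, -0, 77.962, -6.933], TCP at [229.116, 527.42, 205.493] pointing down, gripper open.
Joint ranges: [-165.64, 165.64], [-43.16, 119.46], [12.63, 154.43], [-67.54, 247.53], [6.08, 155.33], [-154.97, 154.97]. Speed limits (degrees/s): [147.25, 147.25, 180, 180, 180, 180].

## Interface

Orientations are given as a 3x3 rotation matrix whose columns are the frame's x, y, z axes.
In Python, from workcell import manip, command_gripper, eyes, sign_off gives the robot as it stands. The module is installed in compiled form; this text tells all that it offers. Calls block until the motion is done:
- manip.move_pose(position, orientation): joint-space move of the TCP to a pose.
- manip.movel(position, attitude=None, max_speed=150, until_force=None): straight line of the TCP; attitude=None keeps the orientation; max_speed is the mean speed in mm/s. With until_force (N) it stops when the force on the tool has changed by that much, and returns True; else False.
- manip.movej(angles): joint-space move.
- command_gripper(opening, grasp_force=None): finger opening in mm; grasp_force is the grip in N (None keeps the last); returns when the fingers have stopped.
- manip.pause(seconds).
- manip.inverse_kinematics(position, orientation): joint angles nearest the present ones, or None.
- manip.get_state(): the state.
- eyes.camera(name): name is "side" or "top" or "wrist"; returns a dict with "frame" (480x640x3 uint8, red, green, blue), "z_map" (480x640 float32, mm along the optical axis (not along the pixel's ray), 0 where there is no reading), "fx", "fy", "cx", "cy" (pixels), "world_to_cam" (4x4, takes a point from world to camera coordinates); the wrist camera has in their place "hand_eye" (4x4, takes a point from camera to tool coordinates, whose origin is the TCP and whose axes are the tool frame's). Camera axes: x right, y down, z forward; pixel columns grow to the right and rows downward; lengths in mm; the calibration is good to about 2 mm. A picture is of the moment at which its call begins: read the wrist's pose just before it.
A pose or a line that the arm cannot do raises manip.Unreachable and nothing moves.
- sign_off(): hands the job in, once; it reports no verdict.
The state is a dict: "clock": time; "qpos": joint angles; "qvel": joint speeds; "joint_torque": joint torques, N m; "ee_pos": TCP position; "eef_rot": TCP orientation; "force": force on the tool from outside, world axes, zero at the start; "torque": the same for the moment, N m; "gripper_width": finger opening in mm.
Only numpy, scipy, OpenCV 4.12 (cv2) and the standard library are available. Lean on these libraries where they do the work, as an engineer would, in place of code of your own. Each camera call takes 0.05 s, during which the arm holds its last target.

## Working session

There is one attempt and no reset: what is moved stays moved. The work goes in short steps, each a Python script; the robot and the scene stay as the last script left them, time stands still between calls to the robot, and variables do not carry over. Pictures are saved under pics/ and viewed, and the job is handed in when it is done.

```bash
mkdir -p pics
cat > h.py <<'E'
import numpy as np, cv2
from workcell import manip, command_gripper, eyes, sign_off
def snap(n,f):
    s=manip.get_state(); d=eyes.camera(n)
    cv2.imwrite('pics/'+f,d['frame'][:,:,::-1])
    if n=='wrist':
        T=np.eye(4);T[:3,:3]=np.array(s['eef_rot']);T[:3,3]=s['ee_pos']
        d['c2w']=T@np.array(d['hand_eye'])
    else: d['c2w']=np.linalg.inv(np.array(d['world_to_cam']))
    np.save('pics/'+f[:-4]+'.npy',d,allow_pickle=True)
    return d
def ld(f): return np.load('pics/'+f+'.npy',allow_pickle=True).item()
def ray(d,u,v):
    r=np.array([(u-d['cx'])/d['fx'],(v-d['cy'])/d['fy'],1.]); return d['c2w'][:3,:3]@r,d['c2w'][:3,3]
def onz(d,u,v,z):
    r,o=ray(d,u,v); return o+r*(z-o[2])/r[2]
def dep(d,u,v):
    r,o=ray(d,u,v); return o+r*d['z_map'][int(v),int(u)]
def cloud(d):
    v,u=np.mgrid[0:480,0:640]; z=d['z_map']
    p=np.stack([(u-d['cx'])/d['fx']*z,(v-d['cy'])/d['fy']*z,z],-1)
    w=p@d['c2w'][:3,:3].T+d['c2w'][:3,3]; w[z==0]=np.nan; return w
E
python3 - <<'E'
from h import *
for n in ['side','top','wrist']:
    d=snap(n,n+'0.png'); print(n,d['fx'],d['c2w'].round(2).tolist())
s=manip.get_state(); print(s['clock'],s['force'],s['gripper_width'],manip.hold_point_z, np.array(s['eef_rot']).round(3).tolist())
E
```

```text
side 483.13153942840734 [[-0.88, -0.18, 0.44, 33.97], [-0.48, 0.3, -0.82, 1011.64], [0.01, -0.93, -0.35, 554.76], [0.0, 0.0, 0.0, 1.0]]
top 451.1730764005562 [[-0.02, -0.99, 0.11, 451.55], [-1.0, 0.02, -0.03, 31.75], [0.03, -0.11, -0.99, 1062.98], [0.0, 0.0, 0.0, 1.0]]
wrist 331.2895900435844 [[0.4, 0.88, 0.25, 158.42], [0.92, -0.38, -0.11, 558.25], [-0.0, 0.27, -0.96, 384.9], [0.0, 0.0, 0.0, 1.0]]
0.15 [-0.05412321  0.18389598  0.4260177 ] 94.05736371364141 18.8 [[0.398, -0.001, -0.917], [0.917, -0.001, 0.398], [-0.001, -1.0, 0.0]]
```

View pics/side0.png

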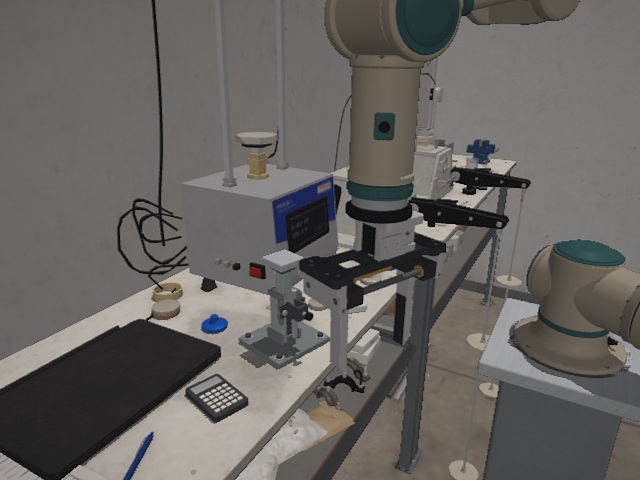

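View pics/top0.png

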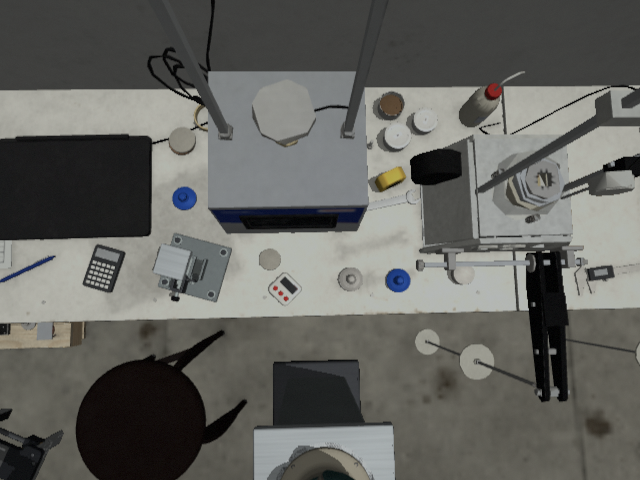

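View pics/wrist0.png

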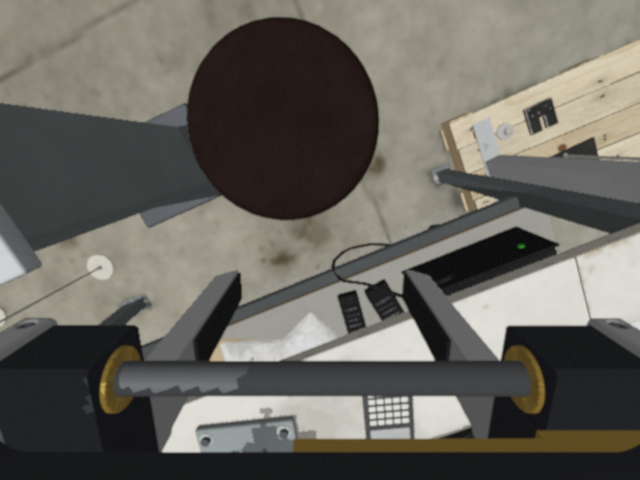

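Run:
```python
from h import *
d=ld('top0')
W=cloud(d)
for n,(u,v) in dict(table=(172,260),cap=(349,278),blue1=(184,198),blue2=(398,280),d270=(270,259),d462=(462,275),timer=(285,289),w1=(397,136),tan=(182,140)).items(): print(n,W[v,u].round(1))
# table mask
g=d['frame'].astype(int)
m=(abs(W[:,:,2]-192)<8)&(np.abs(np.mgrid[0:480,0:640][1]-175)<60)
ys,xs=np.where(m); print(len(xs),np.median(W[m],0),cv2.minAreaRect(W[m][:,:2].astype(np.float32)))
m=(W[:,:,2]>8)&(W[:,:,2]<40)&(np.abs(np.mgrid[0:480,0:640][1]-349)<20)&(np.abs(np.mgrid[0:480,0:640][0]-278)<20)
P=W[m]; print(cv2.minEnclosingCircle(P[:,:2].astype(np.float32)),P[:,2].max()); k=P[P[:,2]>22]; print(len(k),cv2.minEnclosingCircle(k[:,:2].astype(np.float32)),np.median(k,0))
im=d['frame'][:,:,::-1]
a=cv2.resize(im[225:310,130:240],None,fx=5,fy=5,interpolation=2)
b=cv2.resize(im[240:310,250:480],None,fx=3,fy=3,interpolation=2)
cv2.imwrite('pics/ca.png',a);cv2.imwrite('pics/cb.png',b)
s=ld('side0')['frame'][:,:,::-1]
cv2.imwrite('pics/cs.png',cv2.resize(s[240:380,210:340],None,fx=4,fy=4,interpolation=2))
```

```text
table [520.9 287.8 191.7]
cap [484.3 -66.6  27.9]
blue1 [677.8 311.2  25.4]
blue2 [ 477.3 -179.1   29.5]
d270 [533.2 115.1   8.8]
d462 [ 485.7 -330.9   22. ]
timer [462.7  80.8  14.5]
w1 [ 816.2 -189.4   37.8]
tan [820.6 320.3  14.8]
1540 [534.8723699  289.09862839 190.71413712] ((723.840576171875, 288.599365234375), (240.47821044921875, 479.1790466308594), 89.93373107910156)
((484.1105041503906, -71.93595123291016), 27.79515838623047) 33.17039568548557
47 ((484.43316650390625, -72.07855224609375), 8.774953842163086) [484.14089251 -71.25193106  27.39657114]
```

View pics/ca.png

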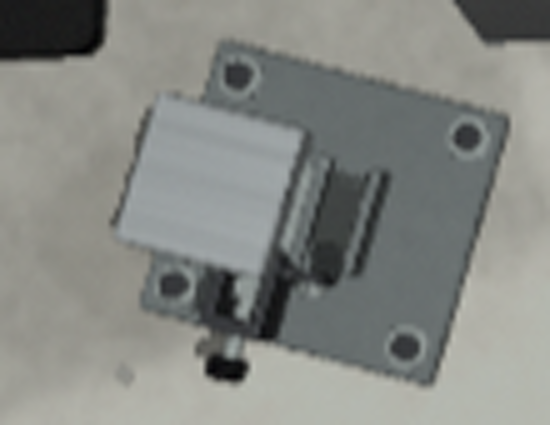

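View pics/cb.png

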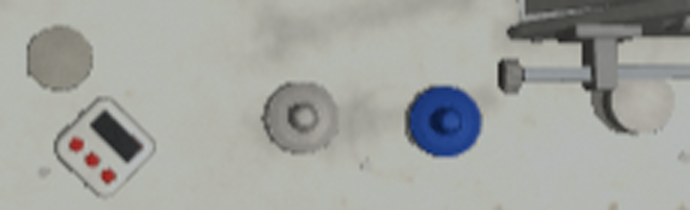

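View pics/cs.png

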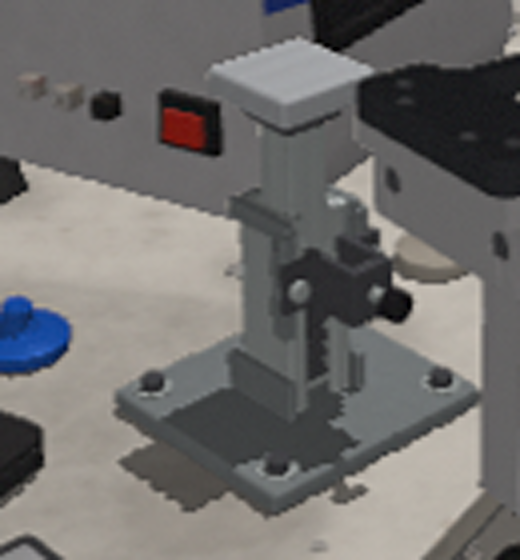

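Run:
```python
from h import *
d=ld('top0'); W=cloud(d)
V,U=np.mgrid[0:480,0:640]
m=((abs(W[:,:,2]-192)<10)&(U>145)&(U<200)&(V>235)&(V<290)).astype(np.uint8)
n,l,st,c=cv2.connectedComponentsWithStats(m); i=1+np.argmax(st[1:,4]); print(st[i],c[i])
cs,_=cv2.findContours((l==i).astype(np.uint8),0,1); r=cv2.minAreaRect(max(cs,key=len)); print(r)
bx=cv2.boxPoints(r); Q=np.array([onz(d,*p,192) for p in bx]); print(Q.round(1),Q.mean(0)); 
e=np.diff(np.vstack([Q,Q[:1]]),axis=0)[:,:2]; print(np.linalg.norm(e,axis=1),np.degrees(np.arctan2(e[:,1],e[:,0])))
print('z',np.median(W[l==i],0))
# base corners
for p in [(222,40),(510,118),(432,385),(143,305)]: print(onz(d,130+p[0]/5,225+p[1]/5,12).round(1))
# cap
print('cap disc',onz(d,350-0.5,279,15))
hsv=d['frame'].astype(int)
cm=((W[:,:,2]>8)&(W[:,:,2]<22)&(abs(U-349)<20)&(abs(V-278)<20)).astype(np.uint8)
cs,_=cv2.findContours(cv2.morphologyEx(((W[:,:,2]>7)&(abs(U-349)<20)&(abs(V-278)<20)).astype(np.uint8),2,np.ones((2,2))),0,1);print(cv2.minEnclosingCircle(max(cs,key=len)))
# box
for u,v in [(215,100),(215,200),(300,200),(300,225),(240,222)]: print('box',W[v,u].round(0))
print('rods',W[95,195],W[30,372])
```

```text
[153 243  39  37 998] [171.90581162 261.0991984 ]
((171.96224975585938, 261.132080078125), (32.41708755493164, 31.592924118041992), 15.945395469665527)
[[499.  325.1 192. ]
 [557.  309.7 192. ]
 [538.6 250.1 192. ]
 [480.8 266.  192. ]] [518.86124177 287.75924421 192.        ]
[60.04461127 62.36024449 60.0205979  61.85432376] [ -14.85975901 -107.14891504  164.65789389   72.85658455]
z [518.91323328 288.42450669 190.50571673]
[598.1 336.   12. ]
[559.  202.7  12. ]
[436.6 238.4  12. ]
[476.1 370.3  12. ]
cap disc [482.4058605  -68.93893225  15.        ]
((351.4184265136719, 279.37310791015625), 11.875848770141602)
box [745. 164. 406.]
box [619. 190. 272.]
box [617.  40. 273.]
box [592.  42. 139.]
box [596. 161. 170.]
rods [906.15228982 276.57731865  71.51525796] [734.01282228 -44.93241479 604.21652281]
```

```bash
cat >> h.py <<'E'
def Rj(yaw):  # jaw axis at yaw deg
    c,s=np.cos(np.radians(yaw)),np.sin(np.radians(yaw))
    x=np.array([c,s,0]);y=np.array([0,0,-1.]);return np.stack([x,y,np.cross(x,y)],1)
E
python3 - <<'E'
from h import *
print(manip.inverse_kinematics([518.5,287.5,240],Rj(74.5)))
manip.move_pose([518.5,287.5,240],Rj(74.5))
d=snap('wrist','w1.png'); s=manip.get_state(); print(s['clock'],s['force'])
p=np.linalg.inv(d['c2w'])
for q in [(518.5,287.5,192),(518.5,287.5,240)]:
    c=p@np.array([*q,1]); print(c[0]/c[2]*d['fx']+d['cx'],c[1]/c[2]*d['fy']+d['cy'])
E
```

```text
[ 2.22853819e+01  1.64185451e+01  8.04724263e+01 -2.54444375e-14
  8.31090286e+01 -5.22146181e+01]
1.6083 [-0.4857353   0.29132703  0.60148794]
320.52074922531244 257.1778092083865
320.26722807822915 283.62652839240883
```

View pics/w1.png

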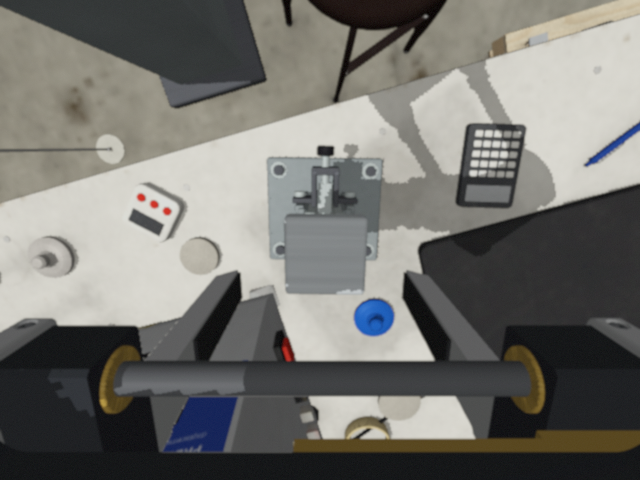

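Run:
```python
from h import *
d=ld('w1'); im=d['frame'][:,:,::-1]
W=cloud(d);V,U=np.mgrid[0:480,0:640]
m=((abs(W[:,:,2]-192)<8)&(U>270)&(U<385)&(V>200)&(V<310)).astype(np.uint8)
n,l,st,c=cv2.connectedComponentsWithStats(m); i=1+np.argmax(st[1:,4]); print(st[i],c[i])
cs,_=cv2.findContours((l==i).astype(np.uint8),0,1); r=cv2.minAreaRect(max(cs,key=len)); print(r)
Q=np.array([onz(d,*p,192) for p in cv2.boxPoints(r)]); print(Q.round(1),Q.mean(0));print(np.median(W[l==i],0))
e=np.diff(np.vstack([Q,Q[:1]]),axis=0)[:,:2]; print(np.linalg.norm(e,axis=1),np.degrees(np.arctan2(e[:,1],e[:,0])))
# cap in wrist too
print('cap knob',onz(d,41,260,25),'disc',onz(d,51,257,12))
# sides view
s=ld('side0'); S=cloud(s); V,U=np.mgrid[0:480,0:640]
cv2.imwrite('pics/c1.png',cv2.resize(im[140:310,240:400],None,fx=4,fy=4,interpolation=2)[:600])
```

```text
[ 284  214   84   81 6458] [324.79931867 254.09012078]
((325.0669860839844, 254.37777709960938), (83.15068817138672, 79.70177459716797), 0.8303154110908508)
[[538.8 252.6 192. ]
 [480.9 271.4 192. ]
 [497.2 327.4 192. ]
 [556.3 312.5 192. ]] [518.31058128 290.97730817 192.        ]
[516.69235362 291.05508068 192.52641183]
[60.83628731 58.27826192 60.92283559 62.37695704] [ 162.03387119   73.7461212   -14.10830015 -106.31909585]
cap knob [483.22553558 -68.9087521   25.        ] disc [484.25345197 -66.82474984  12.        ]
```

View pics/c1.png

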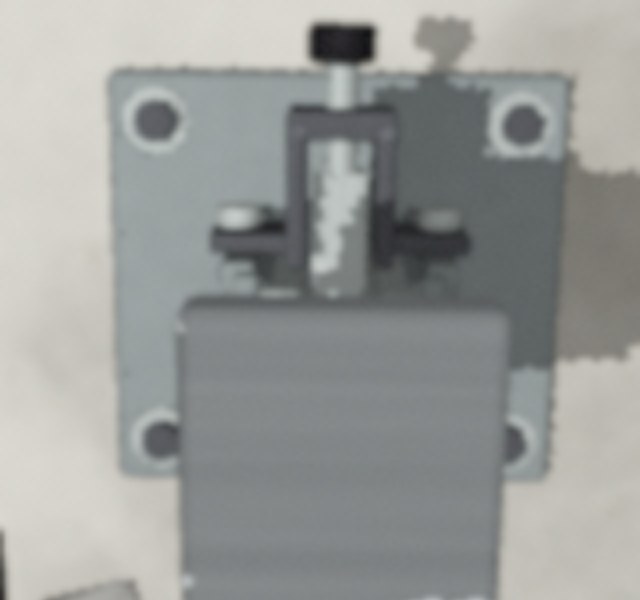

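Run:
```python
from h import *
R=Rj(74.5)
manip.movel([518.3,289.3,166],R)
f0=np.array(manip.get_state()['force']);print(f0)
jx=R[:,0]
command_gripper(64,5); print(manip.get_state()['gripper_width'],manip.get_state()['force']-f0)
command_gripper(50,5); s=manip.get_state();print(s['gripper_width'],s['force']-f0,(s['force']-f0)@jx,s['torque'],s['clock'],s['ee_pos'])
```

```text
[ 0.34936027 -0.81110878 -0.11918966]
63.868258996780305 [-0.32497526  1.62225811 -0.32461189]
60.00783832385486 [ 0.80049729  5.45065847 -1.90972821] 5.466344090959684 [ 0.70591611 -0.1740551  -0.07545319] 3.1417 [518.66130808 290.48337785 165.9755685 ]
```

Run:
```python
from h import *
R=Rj(74.5);jx=R[:,0]
for k in range(3):
    s=manip.get_state();p=np.array(s['ee_pos'])
    t=np.array([518.3,289.3,166])+jx*(1.3+0.5*k)
    manip.movel(t,R); s=manip.get_state(); print(t.round(2),s['force'].round(2),(s['force']@jx).round(2),s['ee_pos'].round(2),s['gripper_width'])
    if abs(s['force']@jx)<1.5: break
command_gripper(50,40); s=manip.get_state(); print(s['force'].round(2),s['torque'].round(2),s['ee_pos'].round(2),s['gripper_width'],s['clock'])
```

```text
[518.65 290.55 166.  ] [ 0.83  0.95 -1.5 ] 1.14 [518.63 290.53 165.94] 59.90230840973982
[ 1.15  1.59 -1.52] [ 0.48 -0.15 -0.12] [518.63 290.52 165.94] 59.516181908386756 3.6083
```

```bash
cat > up.py <<'E'
from h import *
import sys
def up(z0,z1,st):
    R=Rj(74.5);z=z0;L=[]
    while z<z1-1e-6:
        z=min(z+st,z1); manip.movel([518.65,290.55,z],R,max_speed=20); s=manip.get_state()
        L.append((round(z,2),round(float(s['ee_pos'][2]),2),round(float(s['force'][2]),1)))
    print(L,s['clock'],s['gripper_width'],s['force'].round(1))
if __name__=='__main__': up(*map(float,sys.argv[1:]))
E
python3 up.py 166 176 0.7
```

```text
[(166.7, 165.96, -7.4), (167.4, 166.67, -9.3), (168.1, 167.97, -9.7), (168.8, 168.87, -9.7), (169.5, 169.64, -8.2), (170.2, 170.31, -8.5), (170.9, 170.99, -8.9), (171.6, 171.65, -8.8), (172.3, 172.37, -8.2), (173.0, 173.09, -9.1), (173.7, 173.78, -8.7), (174.4, 174.5, -8.5), (175.1, 175.16, -10.1), (175.8, 175.86, -9.4), (176.0, 175.97, -9.2)] 7.3583 59.33916951459838 [ 2.4  2.8 -9.2]
```

```bash
python3 up.py 176 190 1
```

```text
[(177.0, 177.04, -8.9), (178.0, 177.59, -13.5), (179.0, 178.58, -15.5), (180.0, 179.79, -15.6), (181.0, 181.07, -15.8), (182.0, 183.09, -5.2), (183.0, 184.17, -5.7), (184.0, 184.51, -4.8), (185.0, 184.98, -7.5), (186.0, 185.75, -9.9), (187.0, 186.91, -9.7), (188.0, 187.54, -12.2), (189.0, 188.55, -14.2), (190.0, 189.81, -15.7)] 10.8583 60.00198378471805 [  3.6   3.2 -15.7]
```

```bash
python3 up.py 190 206 1
```

```text
[(191.0, 191.04, -14.8), (192.0, 193.11, -6.0), (193.0, 194.19, -5.2), (194.0, 194.54, -4.5), (195.0, 194.98, -7.0), (196.0, 195.78, -8.8), (197.0, 196.91, -10.1), (198.0, 197.53, -12.7), (199.0, 198.53, -16.1), (200.0, 199.8, -16.0), (201.0, 201.04, -16.2), (202.0, 203.12, -5.7), (203.0, 204.18, -5.4), (204.0, 204.54, -5.0), (205.0, 204.99, -7.0), (206.0, 205.76, -9.2)] 14.8583 59.46916271208999 [ 1.3  1.5 -9.2]
```

```bash
python3 up.py 206 215.5 1
python3 - <<'E'
from h import *
d=snap('side','s2.png'); 
cv2.imwrite('pics/s2c.png',cv2.resize(d['frame'][220:380,210:370,::-1],None,fx=3.7,fy=3.7,interpolation=2))
E
```

```text
[(207.0, 206.9, -8.9), (208.0, 207.52, -12.9), (209.0, 208.5, -15.8), (210.0, 209.82, -15.4), (211.0, 211.05, -15.6), (212.0, 213.18, -7.0), (213.0, 214.22, -5.0), (214.0, 214.56, -5.8), (215.0, 215.0, -7.7), (215.5, 215.23, -9.3)] 17.3583 59.44847866319077 [ 0.5  1.3 -9.3]
```

View pics/s2c.png

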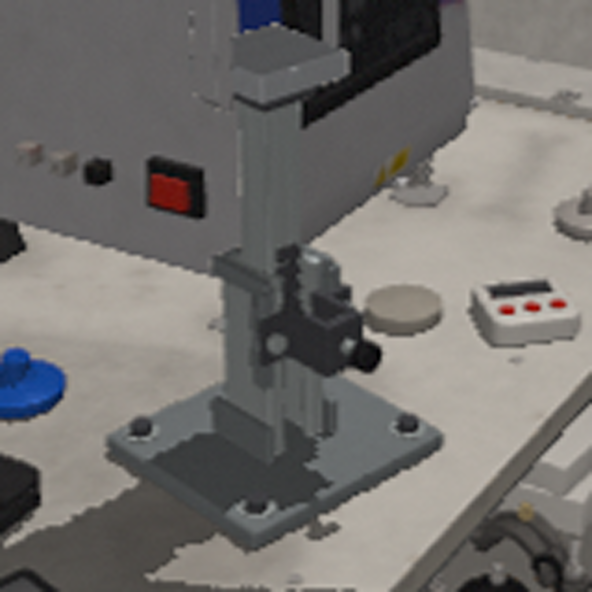

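View pics/s2.png

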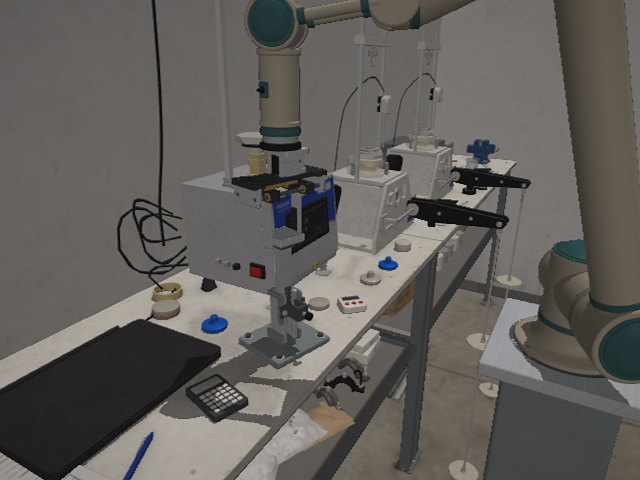

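Run:
```python
from h import *
R=Rj(74.5); z=215.5;L=[]
while z>207:
    fz=manip.get_state()['force'][2]
    z-= 0.5 if fz<8 else 0.3 if fz<15 else 0.15
    manip.movel([518.65,290.55,z],R,max_speed=10); s=manip.get_state()
    L.append((round(z,2),round(float(s['ee_pos'][2]),2),round(float(s['force'][2]),1)))
    if s['force'][2]>18.6: break
    if len(L)>26: break
print(L,s['clock'],s['force'])
```

```text
[(215.0, 215.21, -7.0), (214.5, 215.2, -2.5), (214.0, 215.1, 2.8), (213.5, 213.86, 1.7), (213.0, 213.22, 3.9), (212.5, 213.16, 5.2), (212.0, 213.13, 8.0), (211.5, 213.08, 9.7), (211.2, 213.07, 10.2), (210.9, 213.05, 11.5), (210.6, 213.01, 12.3), (210.3, 213.0, 14.2), (210.0, 212.95, 15.2), (209.85, 212.95, 15.5), (209.7, 212.97, 15.0), (209.4, 212.92, 16.7), (209.25, 212.88, 17.5), (209.1, 212.87, 18.0), (208.95, 212.89, 18.8)] 22.1583 [-6.18630645 -0.20019968 18.81718553]
```

Run:
```python
from h import *
R=Rj(74.5)
for z in (208.7,208.5):
    manip.movel([518.65,290.55,z],R,max_speed=10); manip.pause(0.25); s=manip.get_state(); print(z,s['ee_pos'],s['force'])
    if s['force'][2]>19.6: break
manip.pause(0.3)
print(manip.get_state()['force'])
for z in (211,212.6): 
    manip.movel([518.65,290.55,z],R,max_speed=20); s=manip.get_state();print(z,s['ee_pos'],s['force'])
command_gripper(94); s=manip.get_state(); print(s['gripper_width'],s['force'],s['clock'])
manip.movel([518.65,290.55,290],R,max_speed=120)
d=snap('wrist','w3.png');d=snap('side','s3.png');d=snap('top','t3.png')
s=manip.get_state();print(s['clock'],s['force'])
cv2.imwrite('pics/s3c.png',cv2.resize(ld('s3')['frame'][220:380,210:370,::-1],None,fx=3.7,fy=3.7,interpolation=2))
d=ld('w3');W=cloud(d)
V,U=np.mgrid[0:480,0:640]
m=((abs(W[:,:,2]-240)<10)&(U>230)&(U<420)&(V>180)&(V<330)).astype(np.uint8)
n,l,st,c=cv2.connectedComponentsWithStats(m); i=1+np.argmax(st[1:,4]); print(st[i],np.median(W[l==i],0))
cs,_=cv2.findContours((l==i).astype(np.uint8),0,1); r=cv2.minAreaRect(max(cs,key=len)); print(r)
Q=np.array([onz(d,*p,239) for p in cv2.boxPoints(r)]); print(Q.round(1),Q.mean(0))
```

```text
208.7 [518.79791912 290.55221976 212.83062076] [-4.78565621 -1.02304597 19.67243511]
[-6.0500323  -1.41433091 19.90984507]
211 [518.74824838 290.54712618 213.07187531] [-4.36809108  0.63485675 11.82739386]
212.6 [518.71651755 290.5379042  213.17529693] [-2.84659761 -0.41845423  7.88519956]
94.02447950485502 [0.2479108  0.15724806 0.19733295] 24.1833
25.125 [-0.22827217  0.00098581 -0.151744  ]
[ 281  214   84   80 6383] [516.66076844 291.00346225 239.79592533]
((322.5, 253.5), (79.0, 83.0), 90.0)
[[481.2 270.9 239. ]
 [496.8 327.6 239. ]
 [556.  313.4 239. ]
 [539.3 252.8 239. ]] [518.30600396 291.15762619 239.        ]
```

View pics/w3.png

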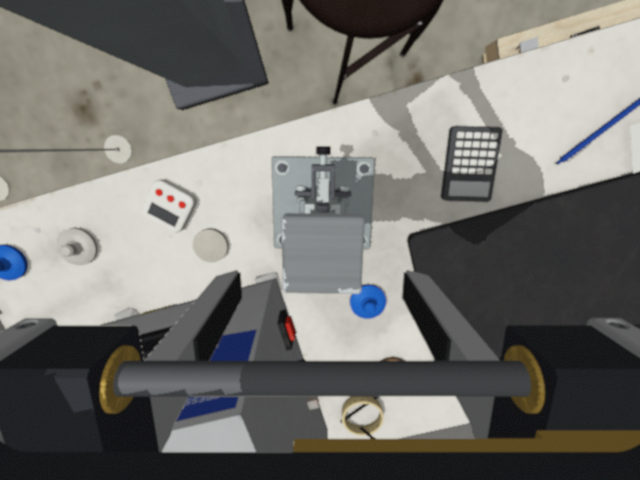

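View pics/s3c.png

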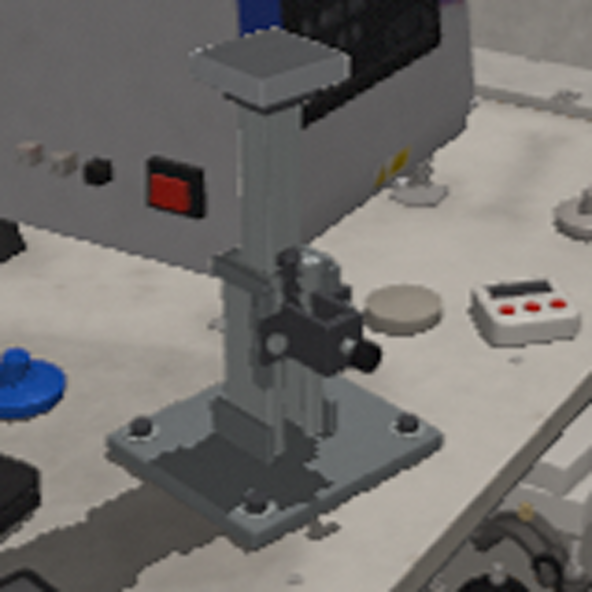

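Run:
```python
from h import *
R=Rj(90)
manip.movel([484,-69,290],R,max_speed=250)
manip.movel([484,-69,110],R,max_speed=150)
d=snap('wrist','w4.png'); print(manip.get_state()['clock'])
```

```text
28.1167
```

View pics/w4.png

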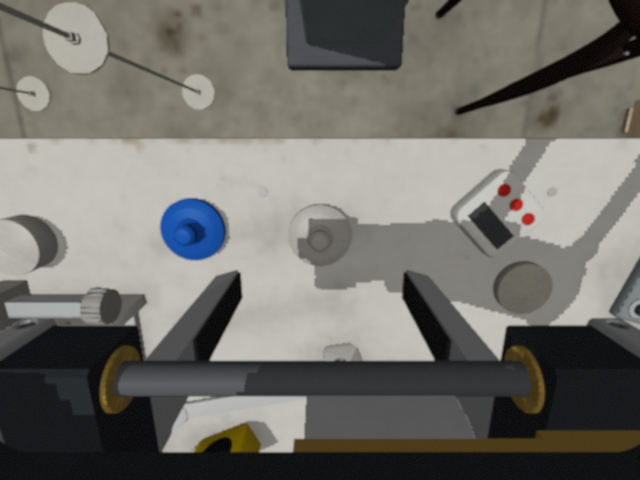

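Steel cap: disc at about (320,235), knob at (320,239), shadowed by the gripper; the blue look-alike is at (193,229).

Run:
```python
from h import *
d=ld('w4');W=cloud(d);V,U=np.mgrid[0:480,0:640]
m=((W[:,:,2]>6)&(W[:,:,2]<40)&(U>275)&(U<365)&(V>190)&(V<280)).astype(np.uint8)
n,l,st,c=cv2.connectedComponentsWithStats(m); i=1+np.argmax(st[1:,4]); print(st[i],c[i])
cs,_=cv2.findContours((l==i).astype(np.uint8),0,1);print(cv2.minEnclosingCircle(max(cs,key=len)))
P=W[l==i]
print('all',cv2.minEnclosingCircle(P[:,:2].astype(np.float32)))
k=P[P[:,2]>24];print('knob',len(k),cv2.minEnclosingCircle(k[:,:2].astype(np.float32)),k.mean(0),np.percentile(k[:,2],[5,50,95]))
r=P[(P[:,2]<20)&(P[:,2]>10)];print('rim',cv2.minEnclosingCircle(r[:,:2].astype(np.float32)),np.median(r[:,2]))
print(onz(d,320,235,15),onz(d,320,239,29))
cv2.imwrite('pics/c4.png',cv2.resize(d['frame'][190:290,260:380,::-1],None,fx=5,fy=5,interpolation=2))
```

```text
[ 288  204   63   62 3076] [319.14726918 234.91970091]
((319.1070861816406, 235.01071166992188), 31.678518295288086)
all ((484.34613037109375, -71.51510620117188), 28.18445587158203)
knob 353 ((484.212890625, -71.47635650634766), 8.96132755279541) [483.44604045 -71.45716842  29.09968305] [26.85839561 29.35998112 30.92654842]
rim ((484.0724792480469, -71.45195770263672), 27.895687103271484) 12.666111419098485
[481.90892692 -70.72625965  15.        ] [481.52565826 -70.64790474  29.        ]
```

View pics/c4.png

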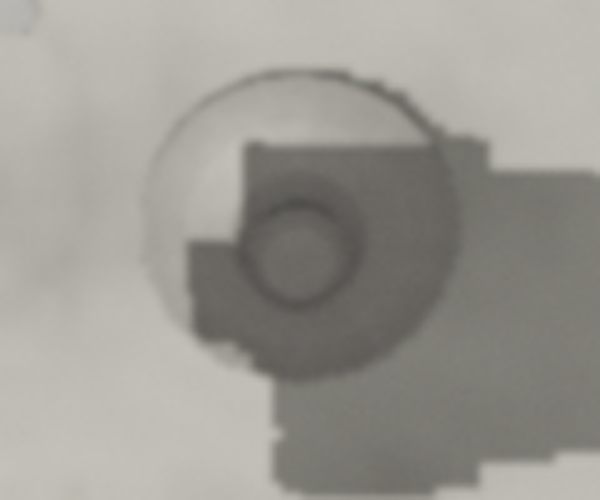

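Run:
```python
from h import *
R=Rj(90)
command_gripper(50)
manip.movel([483.2,-71.2,35],R,max_speed=120)
f0=manip.get_state()['force']
hit=manip.movel([483.2,-71.2,17.5],R,max_speed=30,until_force=5); s=manip.get_state(); print(hit,s['ee_pos'],s['force']-f0)
command_gripper(10,5); s=manip.get_state(); print(s['gripper_width'],s['ee_pos'],s['force']-f0,s['torque'])
command_gripper(10,25); s=manip.get_state(); print(s['gripper_width'],s['ee_pos'],s['force']-f0,s['torque'],s['clock'])
```

```text
False [483.21289118 -71.20940508  17.4267584 ] [ 0.63173233 -0.02920426  1.02900725]
20.02816005916704 [483.24112828 -71.27467121  17.4829383 ] [ 0.5611839  -1.16332179  0.66775233] [0.00816021 0.03089919 0.01346967]
18.95765766590815 [483.25941257 -71.27352022  17.41925963] [ 0.15716984 -0.84158743 -1.84696424] [-0.08222714 -0.02370344  0.0011239 ] 31.25
```

Run:
```python
from h import *
R=Rj(90)
manip.movel([483.2,-71.2,50],R,max_speed=50); s=manip.get_state(); print(s['gripper_width'],s['force'],s['torque'])
d=snap('wrist','w5.png'); snap('side','s5.png')
W=cloud(d);V,U=np.mgrid[0:480,0:640]
cv2.imwrite('pics/c5.png',cv2.resize(d['frame'][190:330,230:410,::-1],None,fx=4,fy=4,interpolation=2))
cv2.imwrite('pics/s5c.png',cv2.resize(ld('s5')['frame'][200:310,320:450,::-1],None,fx=5,fy=5,interpolation=2))
```

```text
18.683010136880245 [-0.91111543 -0.5985252  -4.13617515] [0.01264462 0.01135517 0.05351634]
```

View pics/c5.png

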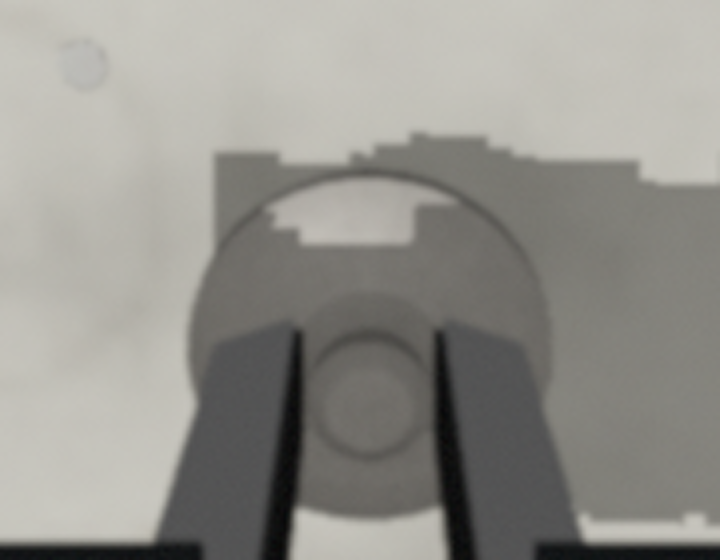

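View pics/s5c.png

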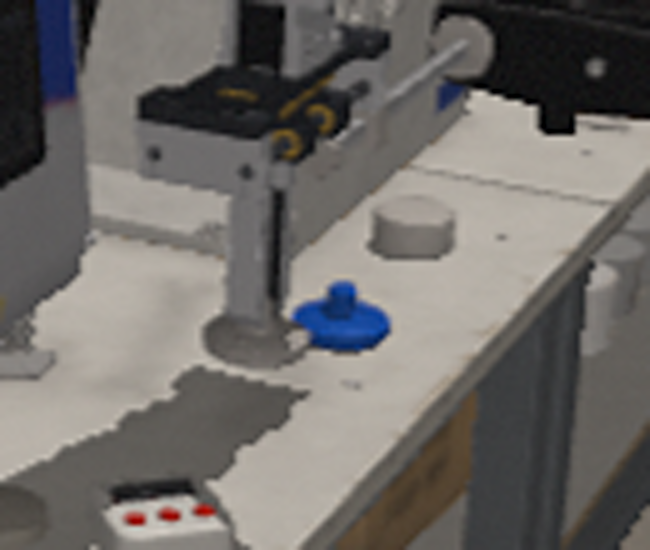

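Run:
```python
from h import *
d=ld('w5');W=cloud(d)
# disc outline extreme points in crop: left 188,right 551 ; top 170, bottom 520
for z in (47.5,45):
  print(z,onz(d,230+369.5/4,190+345/4,z), 'top',onz(d,230+369.5/4,190+170/4,z),'bot',onz(d,230+369.5/4,190+520/4,z-13),onz(d,230+188/4,190+345/4,z),onz(d,230+551/4,190+345/4,z))
print('knobtop',onz(d,230+370/4,190+398/4,61.5))
print(W[int(190+250/4),int(230+370/4)],W[int(190+400/4),int(230+370/4)])
```

```text
47.5 [480.25406983 -70.793683    47.5       ] top [453.52686372 -70.83133204  47.5       ] bot [516.4384369  -70.71846019  34.5       ] [480.27805504 -97.62313936  47.5       ] [480.23008495 -43.96460172  47.5       ]
45 [481.27098605 -70.78758668  45.        ] top [454.17792609 -70.82575108  45.        ] bot [517.85017352 -70.71180771  32.        ] [481.29529959 -97.98429654  45.        ] [481.24667286 -43.59125703  45.        ]
knobtop [482.40844923 -70.74772524  61.5       ]
[465.9927725  -71.029251    45.03544829] [482.39114382 -71.02444717  62.19730322]
```

Run:
```python
from h import *
R=Rj(74.5)
manip.movel([483.2,-71.2,300],Rj(90),max_speed=150)
manip.movel([519.3,290.3,300],R,max_speed=150)
manip.movel([519.3,290.3,272],R,max_speed=60)
manip.pause(0.2)
s=manip.get_state(); print(s['force'],s['gripper_width'],s['clock'])
snap('wrist','w6.png'); snap('side','s6.png')
```

```text
[ 0.40665094  0.38633041 -2.54042148] 18.66621656807226 37.3583
```

View pics/w6.png

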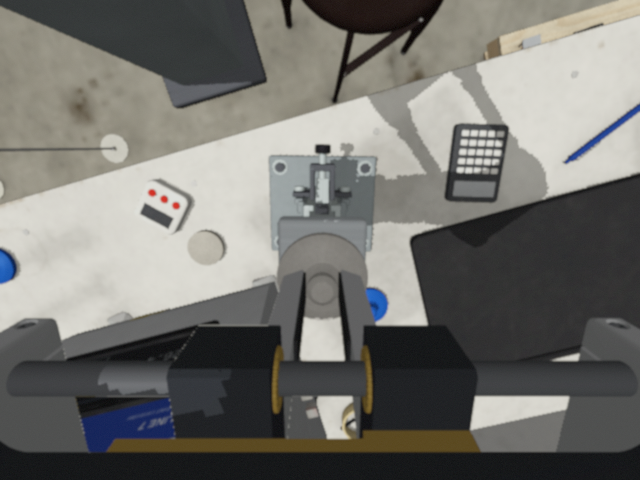

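Run:
```python
from h import *
R=Rj(74.5)
hit=manip.movel([519.3,290.3,251],R,max_speed=12,until_force=3.0)
s=manip.get_state(); print(hit,s['ee_pos'],s['force'],s['clock'])
d=snap('wrist','w7.png'); snap('side','s7.png')
cv2.imwrite('pics/c7.png',cv2.resize(d['frame'][190:330,230:410,::-1],None,fx=4,fy=4,interpolation=2))
cv2.imwrite('pics/s7c.png',cv2.resize(ld('s7')['frame'][180:300,220:350,::-1],None,fx=4.5,fy=4.5,interpolation=2))
```

```text
True [519.43832843 290.31358101 256.21254161] [-0.13884104  0.02840858  5.27922064] 38.675
```

View pics/c7.png

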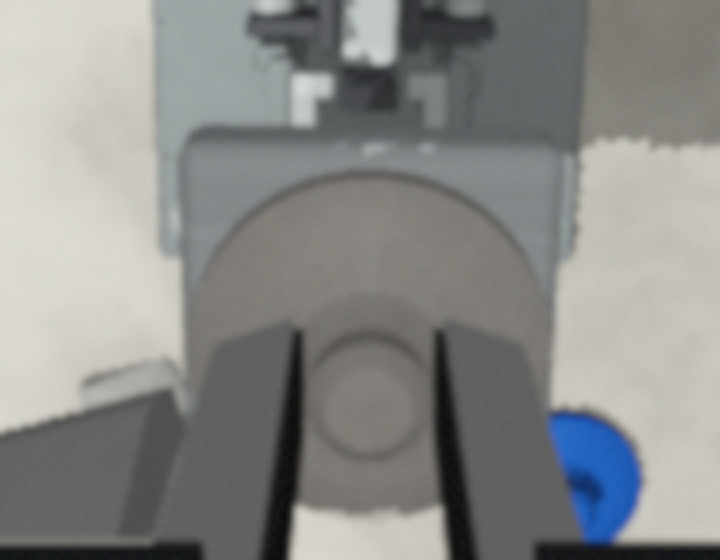

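View pics/s7c.png

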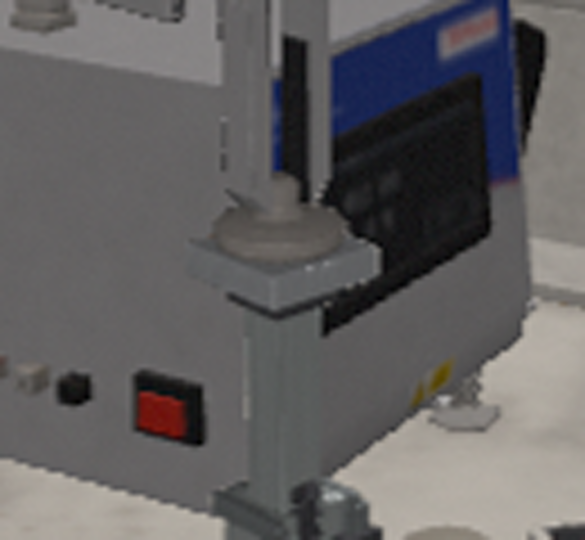

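Run:
```python
from h import *
d=ld('w7');W=cloud(d); ax=np.array([np.cos(np.radians(-15.5)),np.sin(np.radians(-15.5)),0])
o=np.array([518.4,290.6,0])
f=lambda p:round(float((p-o)@ax),1)
u=322
for v in range(218,242): 
    p=W[v,u]; print(v,f(p),p[2].round(1),d['frame'][v,u].tolist())
for r in (131,137): print('edge ray',f(onz(d,322,190+r/4,239)))
print('disc front',f(onz(d,322,190+171/4,254)),f(onz(d,322,190+171/4,251)))
print('knob top',f(onz(d,322.4,190+398/4,268)))
t=ld('s7'); S=cloud(t)
```

```text
218 -11.0 133.6 [77, 81, 80]
219 -10.9 137.3 [85, 89, 89]
220 -10.8 141.2 [87, 91, 90]
221 -10.8 145.3 [89, 92, 91]
222 -28.8 228.7 [91, 94, 95]
223 -28.6 230.7 [95, 97, 99]
224 -28.8 234.3 [102, 104, 107]
225 -28.8 236.9 [124, 127, 128]
226 -28.2 237.0 [146, 151, 152]
227 -27.8 238.0 [158, 163, 163]
228 -27.4 239.1 [149, 154, 154]
229 -26.9 239.5 [137, 142, 142]
230 -26.4 240.1 [134, 137, 139]
231 -25.8 240.4 [127, 131, 132]
232 -25.8 242.5 [112, 113, 113]
233 -25.7 244.5 [100, 99, 96]
234 -26.1 248.4 [106, 104, 100]
235 -25.4 248.1 [121, 119, 114]
236 -25.3 250.1 [128, 126, 121]
237 -24.8 250.3 [129, 127, 121]
238 -23.7 248.7 [130, 128, 123]
239 -23.4 249.7 [130, 128, 122]
240 -22.5 248.7 [133, 130, 124]
241 -22.1 249.5 [134, 131, 126]
edge ray -30.7
edge ray -29.8
disc front -28.3 -27.5
knob top 0.4
```

Run:
```python
from h import *
R=Rj(74.5)
command_gripper(50); s=manip.get_state(); print(s['ee_pos'],s['force'],s['gripper_width'])
manip.movel([519.3,290.3,300],R,max_speed=60)
d=snap('wrist','w8.png'); snap('side','s8.png')
manip.movel([440,200,340],R,max_speed=150)
snap('top','t8.png'); s=manip.get_state(); print(s['clock'],s['force'])
a=cv2.resize(d['frame'][190:320,240:400,::-1],None,fx=4,fy=4,interpolation=2)
cv2.imwrite('pics/c8.png',a)
cv2.imwrite('pics/s8c.png',cv2.resize(ld('s8')['frame'][210:370,220:350,::-1],None,fx=3.7,fy=3.7,interpolation=2))
t=ld('t8'); cv2.imwrite('pics/t8c.png',cv2.resize(t['frame'][190:310,130:430,::-1],None,fx=2.6,fy=2.6,interpolation=2))
```

```text
[518.46682668 289.868786   254.30639536] [ 0.01389418 -0.54010833 -0.21921495] 50.047168587994506
41.4917 [ 0.53651102 -0.13785821 -0.10314203]
```

View pics/c8.png

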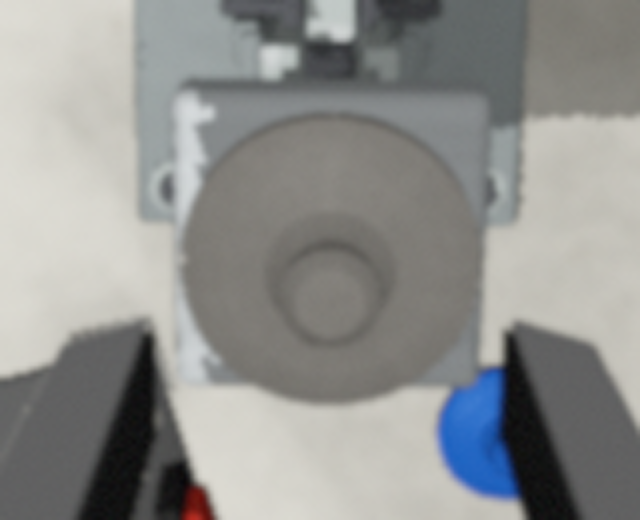

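View pics/s8c.png

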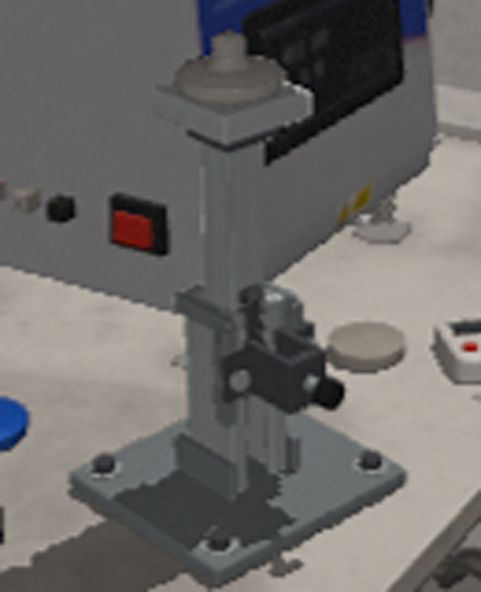

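View pics/t8c.png

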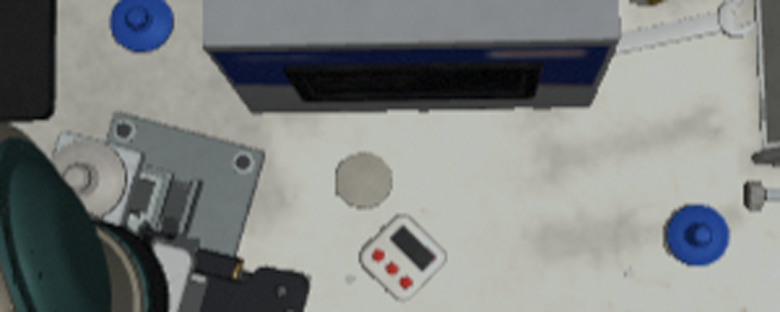

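Run:
```python
from h import *
d=ld('w8'); 
P=lambda r,c,z: onz(d,240+c/4,190+r/4,z)[:2].round(1)
print('disc F,B,L,R',P(112,332,254),P(402,332,254),P(255,184,254),P(255,483,254))
print('table F',P(84,332,239),'knob top',P(292,330,268))
W=cloud(d);V,U=np.mgrid[0:480,0:640]
a=W[(W[:,:,2]>244)&(W[:,:,2]<262)&(U>280)&(U<365)&(V>210)&(V<295)]
k=W[(W[:,:,2]>263)&(W[:,:,2]<275)&(U>300)&(U<345)&(V>230)&(V<290)]
print(cv2.minEnclosingCircle(a[:,:2].astype(np.float32)),k[:,:2].mean(0),np.median(k[:,2]))
manip.movel([400,0,340],max_speed=200)
t=snap('top','t9.png'); print(manip.get_state()['clock'])
cv2.imwrite('pics/t9c.png',cv2.resize(t['frame'][225:310,130:240,::-1],None,fx=6,fy=6,interpolation=2))
W=cloud(t);V,U=np.mgrid[0:480,0:640]; w=(U<200)&(U>140)&(V>230)&(V<295)
for lo,hi in((230,246),(249,262),(263,275)):
    q=W[(W[:,:,2]>lo)&(W[:,:,2]<hi)&w]; print(lo,len(q),cv2.minAreaRect(q[:,:2].astype(np.float32)),np.median(q[:,2]))
```

```text
disc F,B,L,R [491.8 298.9] [544.6 284.4] [509.9 266.4] [524.2 318.1]
table F [489.8 299.5] knob top [518.8 291.1]
((520.544189453125, 290.31195068359375), 28.214601516723633) [519.40134897 290.47857115] 268.15855568513837
42.7083
230 381 ((519.238525390625, 289.2335510253906), (60.099586486816406, 59.95049285888672), 73.97521209716797) 237.58443788080456
249 386 ((521.6762084960938, 289.06427001953125), (49.183284759521484, 51.10966873168945), 50.337791442871094) 250.62862961542442
263 78 ((519.8553466796875, 289.1650695800781), (16.519540786743164, 15.506439208984375), 37.057342529296875) 266.26194018425446
```

View pics/t9c.png

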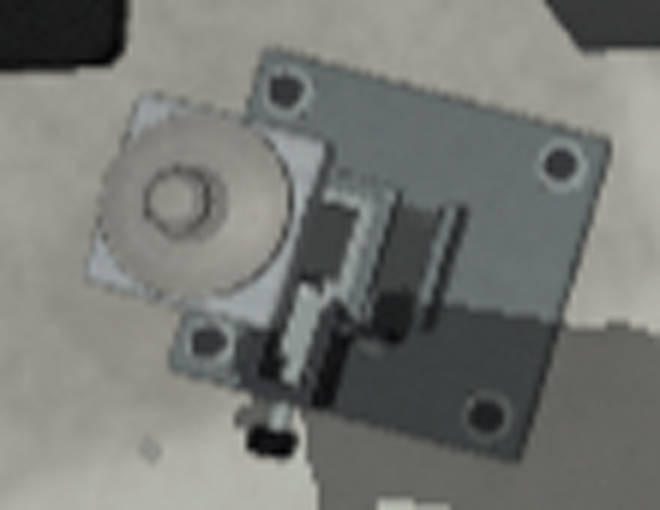

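Run:
```python
from h import *
s=manip.get_state(); print(s['clock'],s['force']); sign_off()
```

```text
42.7083 [0.32933551 0.36127518 0.12149774]
the job is handed in; nothing more can be done
```

The job is done and handed in at 42.7 s of the 67 s allowed; no verdict was reported.

- **Drawing up:** I gripped the table by its ±y sides with 40 N and drew the column up. The pull climbed to about 16 N and dropped four times, at 10 mm spacing, so I counted four clicks. I stopped before the fifth tooth's slope.
- **Pressing down:** The column came down to a hard stop with the fourth tooth on the pawl. I pressed to 19.9 N and held it there briefly. That is under the 30 N limit.
- **Loading cap:** I took the steel cap by its knob, set it on the table and let go. The last top view shows the knob within about 1 mm of the table's centre. The table is 47 mm higher than at the start, as it should be after the press.
- **Bystanders:** The timer, the stone and the blue caps look unmoved in the last views. I never went near the plain cap, but I did not check it in a final picture.

**Disagreements between measurements:**
- The wrist and top cameras differed by up to 3 mm on the table's centre. I used the force-centred grip to settle it across the jaws.
- The cap disc's fitted outline lies 2 to 2.5 mm from the table's centre along x, while the knob reads within 1 mm. I took the knob as right because the gripper and its shadows hide part of the disc.
- The gripper read 19 to 20 mm on a knob listed as 24 mm across, but the grip held.

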